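# Complete an alternating stack of dished spring washers on a level arbor

## Task

The first dished washer of a spring pack is already on the arbor of the grey stand, nose against the collar. Add the two loose dished washers from the peg rack so that the faces alternate all along (wide back to wide back, then nose to nose), and push the whole stack home along the arbor so that no gaps are left. Do not drop a washer or lay one down on the bench, leave the plain flat ring in the rack and do not disturb the other things on the bench.

Things in the scene. Friction and masses are not known exactly. Their poses are not given: they have to be found in the camera images.
- stand: Grey stand fixed to the bench with a level steel arbor, 30 mm diameter, axis 92 mm above the bench. Origin on the axis at the collar's face; x along the arbor to its free end, z up. Full diameter to x = 112 mm, then tapered to the end at x = 130 mm. Base plate 110 mm wide, 14 mm thick, x = -65 to 165 mm; column behind the collar rises 36 mm above the axis
- first_back (a point): Centre of the wide back of the first dished washer, on the axis at stand x = 22 mm. This washer, same shape as the loose ones, is fixed on the arbor, nose against the collar (x = 0), back to the free end. In the finished stack the next washer fills x = 22 (back) to 44 mm (nose), the last 44 (nose) to 66 mm (back)
- arbor_tip (a point): Centre of the arbor's free end, at stand x = 130 mm. Washers have 3 mm play all round on the arbor, hang about 3 mm below its axis and slide along it when pushed, with ordinary friction; they stay upright where let go, and the tight stack stops hard against the fixed washer
- rack: Wooden peg rack fixed to the bench, board 250 x 126 x 12 mm; origin under its centre, x along the row of three slots, 85 mm apart (mid-planes x = -92, -7, 78 mm). In each a disc stands on edge, axis along the rack's x, centre 70 mm and top 125 mm above the bench, with 1.5 mm play between pegs that reach 76 mm above the bench
- washer_a: Loose dished steel washer on edge in the rack: 110 mm across, 22 mm long, 0.25 kg, 36 mm bore all through. Origin mid-bore, on the axis; x along the axis to the narrow nose (y, z roll freely). The wide back is a flat rim 8 mm thick, radius 39 to 55 mm, at x = -11 to -3 mm, pinched there across its thickness (top 14 mm free); a cone, radius under 41 mm, runs on to the nose face at x = +11 mm
- washer_b: Second loose dished washer, identical to washer_a, same origin and axes; in the rack it may face the same way as washer_a
- washer_a_nose (a point): Centre of the nose face of washer_a, on its bore's axis, 11 mm from its origin
- washer_b_nose (a point): The same for washer_b
- flat_ring: Plain flat steel ring, 110 mm outside, 36 mm bore, 8 mm thick, without a cone, standing in one of the three slots; it does not belong to the stack. Origin on its axis, 7 mm beside its mid-plane, x along its axis
- glue_bottle: Cream glue bottle, 46 mm diameter, 101 mm tall, bystander; origin under its centre
- tape_measure: Yellow tape measure, 42 x 75 x 65 mm, bystander; origin under its centre
- jar: Brown jar with black lid, 46 mm diameter, 59 mm tall, bystander; origin under its centre
- wood_block: Small wooden block, 40 x 70 x 22 mm, bystander; origin under its centre
There are look-alikes about, which are no part of the job. What is shaped like the washer_a but green is not meant. What is shaped like the washer_b but blue is not meant.

How it is judged:
By the outcome, as a careful person would: the job done as asked, in the order asked, and still so for the second after the job is handed in, with the robot touching nothing.
It also fails if it takes over 72 s, if anything falls off the work surface, if the arm or the gripper's body presses on something with over 40 N, if the wrist force passes 120 N, or if a joint passes its speed limit or range.

## Robot

A 6-joint arm with a two-finger parallel gripper is mounted at the origin on a cart in front of the work surface, level with it; the furniture and walls round the work are solid. World frame = base frame: x ahead of the robot, y to its left, z up, the work surface at z = 0. Lengths are in mm, angles in rad, forces in N, time in s.
With the tool pointing down it reaches from about 350 to 850 mm from the base axis. Payload 8.1 kg.
Tool frame: the origin (TCP) lies between the finger pads; the fingertips stand env.tip_extent ahead of it and the grasp point (between the pads) lies 6 mm ahead of it (env.tip_extent is the distance from the TCP to the fingertips, in mm); z points along the fingers, y is the direction in which the jaws open and shut (so a half turn about z gives the same grasp; the last joint's range is limited). The gripper opens to 93 mm and grips with 3 to 60 N. Pads are 15 mm wide; open, the fingers measure 128 mm over their backs; the gripper's body (75 mm by 188 mm) begins 65 mm behind the grasp point.
Start: joints at [-1.203, 0.13, 1.488, -0, 1.523, -0.085], TCP at [262.511, -539.531, 222.435] pointing down, gripper open.
Joint ranges: [-2.96, 2.96], [-0.89, 2.26], [0.02, 2.5], [-1.34, 4.48], [0, 2.73], [-2.66, 2.66]. Speed limits (rad/s): [2.39, 2.39, 2.79, 3.14, 3.14, 3.14].

## Interface

Orientations are given as a 3x3 rotation matrix whose columns are the frame's x, y, z axes.
In Python, from rig import env, viewer, get_time, get_joint_positions, get_joint_vel, get_effort, get_tool_pos, get_tcp_rot, get_wrist_force, get_torque, get_gripper_width gives the robot as it stands. Calls block until the motion is done:
- env.move_to(position, orientation): joint-space move of the TCP to a pose.
- env.move_straight(position, ori=None, velocity=150, until_force=None): straight line of the TCP; ori=None keeps the orientation; velocity is the mean speed in mm/s. With until_force (N) it stops when the force on the tool has changed by that much, and returns True; else False.
- env.move_j(angles): joint-space move.
- env.let_go() and env.grab(): open the fingers fully, or close them until they stop; the grip force is fixed at half the most.
- env.sleep(seconds).
- env.inverse_kinematics(position, orientation): joint angles nearest the present ones, or None.
- viewer.snapshot(name): name is "scene" or "top" or "wrist"; returns (picture, depth): 400x640x3 uint8, red, green, blue; 400x640 float32, mm along the optical axis (not along the pixel's ray), 0 where there is no reading.
- viewer.camera_model(name): a dict with "vertical_fov" (degrees; the focal length in pixels is half the picture's height over the tangent of half this angle, whatever the lens; pixels are square), "cx", "cy" (the principal point, pixels), "rvec" (rotation vector, rad) and "tvec" (3), from world to camera coordinates, as OpenCV has them. Camera axes: x right, y down, z forward; pixel columns grow to the right and rows downward; lengths in mm; the calibration is good to about 2 mm. The wrist camera is an equidistant fisheye: a pixel r from the principal point sees the ray r / f radians off the axis. A picture is of the moment at which its call begins: read the wrist's pose just before it. camera_model takes no time and is no camera call; for the wrist camera it gives the pose at the moment of the call.
A pose or a line that the arm cannot do raises env.Unreachable and nothing moves.
- env.hand_in(): hands the job in, once; it reports no verdict.
Readings, each from a call of its own:
- get_time(): time.
- get_joint_positions(): joint angles.
- get_joint_vel(): joint speeds.
- get_effort(): joint torques, N m.
- get_tool_pos(): TCP position.
- get_tcp_rot(): TCP orientation.
- get_wrist_force(): force on the tool from outside, world axes, zero at the start.
- get_torque(): the same for the moment, N m.
- get_gripper_width(): finger opening in mm.
Only numpy, scipy, OpenCV 4.12 (cv2) and the standard library are available. Lean on these libraries where they do the work, as an engineer would, in place of code of your own. Each camera call takes 0.05 s, during which the arm holds its last target.

## Working session

There is one attempt and no reset: what is moved stays moved. The work goes in short steps, each a Python script; the robot and the scene stay as the last script left them, time stands still between calls to the robot, and variables do not carry over. Pictures are saved under pics/ and viewed, and the job is handed in when it is done.

```bash
ls; mkdir -p pics; python3 - <<'E'
from rig import env, viewer, get_time
import cv2, numpy as np
print(get_time(), env.tip_extent)
for n in ["scene","top","wrist"]:
    p,d=viewer.snapshot(n); cv2.imwrite(f"pics/{n}0.png",p[:,:,::-1]); np.savez(f"pics/{n}0.npz",p=p,d=d)
    m=viewer.camera_model(n); print(n,m)
    np.save(f"pics/{n}0_m.npy",m,allow_pickle=True)
E
```

```text
pics
0.0 25.0
scene {'vertical_fov': 48.1423218530178, 'cx': 316.85721118048417, 'cy': 203.14259852694886, 'rvec': array([ 0.7299622 , -2.38430546,  1.33161911]), 'tvec': array([485.57380482, 270.30382774, 865.5970073 ])}
top {'vertical_fov': 45.686311401250165, 'cx': 321.20012126536864, 'cy': 207.27770219637398, 'rvec': array([ 2.12139618, -2.11863504,  0.20387912]), 'tvec': array([ -53.92115382,  647.44272663, 1113.49118864])}
wrist {'vertical_fov': 65.70646984690485, 'cx': 319.129361525144, 'cy': 198.3152906893167, 'rvec': array([-2.43585765,  1.52346456,  0.23739954]), 'tvec': array([-599.05524877,  -36.26878317,  392.3770092 ])}
```

View pics/scene0.png

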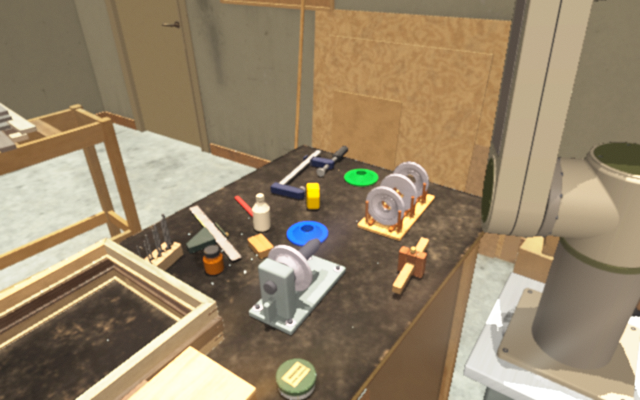

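View pics/top0.png

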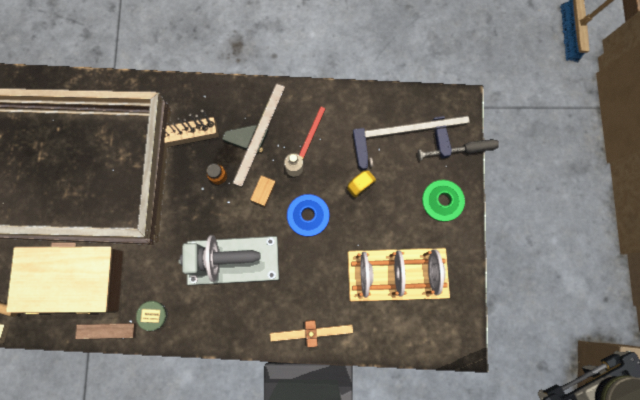

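View pics/wrist0.png

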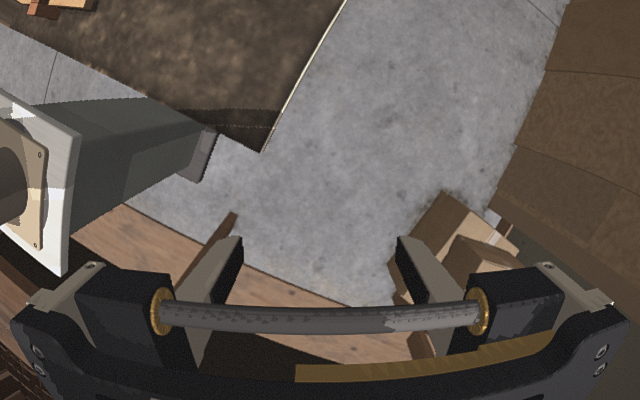

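The top view shows the stand with its arbor pointing right (column near 190,258; tip near 260,257). The rack is at (350–449, 250–300), with three discs at columns ~366, 400 and 435. The blue look-alike is at (308,215) and the green one at (444,200). Next I'll enlarge and measure.

```bash
cat > h.py <<'E'
import numpy as np, cv2
def load(n):
    z=np.load(f"pics/{n}.npz"); m=np.load(f"pics/{n}_m.npy",allow_pickle=True).item(); return z['p'],z['d'],m
def K(m): 
    f=200/np.tan(np.radians(m['vertical_fov']/2)); return f,m['cx'],m['cy']
def cloud(d,m):
    f,cx,cy=K(m); v,u=np.mgrid[:400,:640]
    P=np.stack([(u-cx)/f*d,(v-cy)/f*d,d],-1)
    R=cv2.Rodrigues(m['rvec'])[0]; W=(P-m['tvec'])@R; W[d<=0]=np.nan; return W
E
python3 - <<'E'
from h import *
p,d,m=load('top0'); W=cloud(d,m); np.set_printoptions(precision=0,suppress=True)
for u,v in [(185,240),(276,239),(278,280),(188,284),(210,258),(259,257),(235,257),(349,250),(448,249),(449,299),(350,300),(366,256),(400,256),(435,256),(308,200),(310,310),(362,182)]:
    print((u,v),W[v,u])
c=p[225:315,170:290]; cv2.imwrite('pics/c_stand.png',cv2.resize(c,None,fx=6,fy=6,interpolation=cv2.INTER_CUBIC)[:,:,::-1])
c=p[235:310,340:460]; cv2.imwrite('pics/c_rack.png',cv2.resize(c,None,fx=6,fy=6,interpolation=cv2.INTER_CUBIC)[:,:,::-1])
p,d,m=load('scene0')
c=p[150:340,240:450]; cv2.imwrite('pics/c_scene.png',cv2.resize(c,None,fx=3.1,fy=3.1,interpolation=cv2.INTER_CUBIC)[:,:,::-1])
E
```

```text
(185, 240) [573. 297.   2.]
(276, 239) [574.  62.  16.]
(278, 280) [472.  56.  -0.]
(188, 284) [461. 279.  17.]
(210, 258) [515. 199. 137.]
(259, 257) [521.  93. 100.]
(235, 257) [520. 148. 106.]
(349, 250) [ 548. -125.   -3.]
(448, 249) [ 551. -379.   -1.]
(449, 299) [ 425. -375.    1.]
(350, 300) [ 422. -125.   10.]
(366, 256) [ 523. -158.  109.]
(400, 256) [ 523. -236.  112.]
(435, 256) [ 525. -323.   91.]
(308, 200) [677. -19.   9.]
(310, 310) [397. -25.   1.]
(362, 182) [ 712. -155.   65.]
```

View pics/c_rack.png

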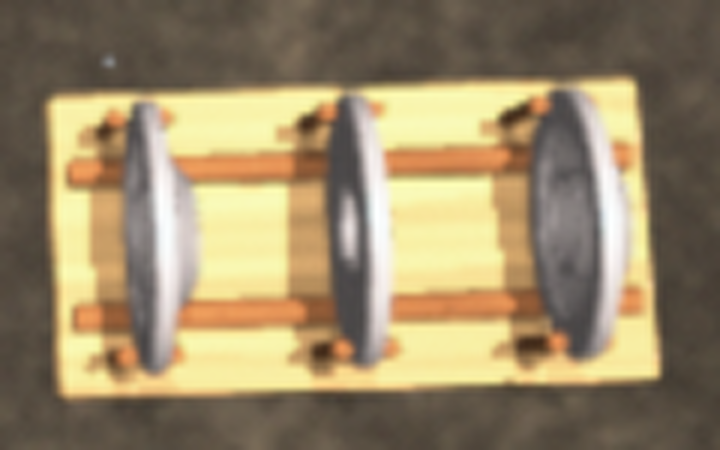

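View pics/c_stand.png

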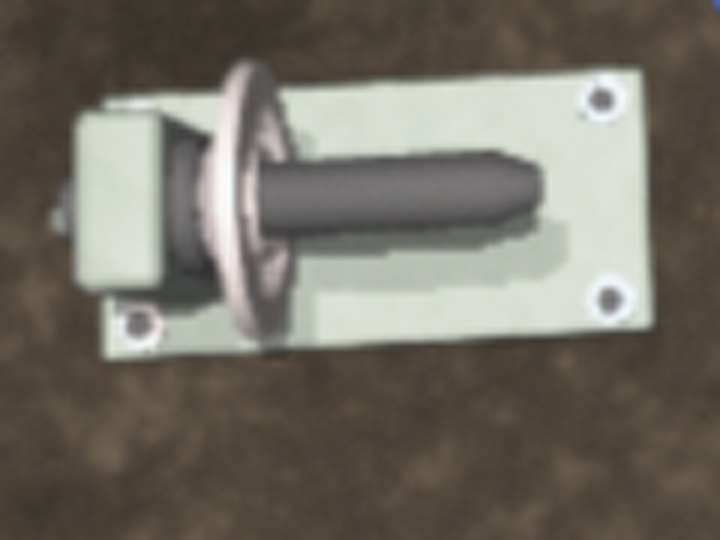

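View pics/c_scene.png

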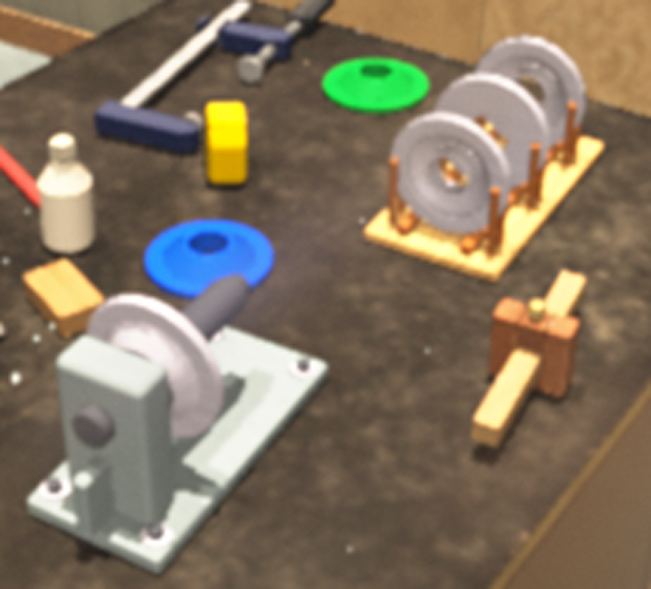

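Both dished washers, in the left slot (disc at 366) and the right slot (435), have their noses to image right, away from the stand. The middle disc is the flat ring. So one washer goes on as it stands, and the other needs a half turn. Now I'll fit the poses from depth.

```bash
cat > fit.py <<'E'
from h import *
np.set_printoptions(precision=1,suppress=True)
for n in ['top0','scene0']:
    p,d,m=load(n); W=cloud(d,m)
    print(n)
    ok=~np.isnan(W[...,0])
    X=W[...,0];Y=W[...,1];Z=W[...,2]
    bench=ok&(X>380)&(X<440)&(Y>0)&(Y<250)&(abs(Z)<12); print('bench z',np.median(Z[bench]),Z[bench].std(),bench.sum())
    pl=ok&(X>440)&(X<600)&(Y>40)&(Y<320)&(abs(Z-14)<4)
    if pl.sum()>50:
        r=cv2.minAreaRect(np.stack([X[pl],Y[pl]],1).astype(np.float32)); print('plate',r,pl.sum(),np.median(Z[pl]))
    bd=ok&(X>400)&(X<580)&(Y>-400)&(Y<-100)&(abs(Z-12)<4)
    r=cv2.minAreaRect(np.stack([X[bd],Y[bd]],1).astype(np.float32)); print('board',r,bd.sum(),np.median(Z[bd]))
    ar=ok&(X>485)&(X<560)&(Y>100)&(Y<175)&(Z>85)&(Z<115)
    P=W[ar]
    if len(P)>30:
        from scipy.optimize import least_squares
        def f(q): # x0,slope,zc
            return np.hypot((P[:,0]-q[0]-q[1]*(P[:,1]-140))/np.sqrt(1+q[1]**2),P[:,2]-q[2])-15
        s=least_squares(f,[520,0,92],loss='soft_l1'); print('arbor x@y140,slope,zc',s.x,np.std(s.fun),len(P))
        s=least_squares(lambda q:f([q[0],q[1],92]),[520,0],loss='soft_l1'); print(' z=92',s.x)
    tip=ok&(X>490)&(X<550)&(Y>60)&(Y<125)&(Z>80)&(Z<115); print('tip ymin',np.sort(Y[tip])[:8])
    fb=ok&(X>450)&(X<590)&(Y>180)&(Y<235)&(Z>110)&(Z<152); print('first washer y by z', [(z,Y[fb&(abs(Z-z)<5)].min() if (fb&(abs(Z-z)<5)).any() else None,Y[fb&(abs(Z-z)<5)].max() if (fb&(abs(Z-z)<5)).any() else None) for z in (120,130,140,147)])
    for yc in (-160,-245,-330):
        t=ok&(X>400)&(X<580)&(abs(Y-yc)<30)&(Z>85)&(Z<135)
        T=W[t]; print('disc',yc,len(T),'top z',np.sort(T[:,2])[-5:],'x rng',T[:,0].min(),T[:,0].max())
        h=T[T[:,2]>112]; 
        if len(h)>3:print('  rim y',np.percentile(h[:,1],[0,10,50,90,100]),'x med',np.median(h[:,0]),len(h))
E
python3 fit.py
```

```text
top0
bench z 0.3627160645339003 2.342303434229819 2465
plate ((520.5286865234375, 171.50921630859375), (110.1712646484375, 230.23480224609375), 3.1133933067321777) 2104 14.37450617939403
board ((482.7280578613281, -247.46469116210938), (132.947509765625, 250.0043182373047), 2.2702488899230957) 2569 12.15343731296294
arbor x@y140,slope,zc [522.9  -0.1  91.9] 1.7750939041236569 403
 z=92 [522.9  -0.1]
tip ymin [91.5 91.7 91.8 91.8 91.9 92.  92.6 92.8]
first washer y by z [(120, np.float64(196.5966145620019), np.float64(234.6919345844844)), (130, np.float64(197.29825093162134), np.float64(234.942562327553)), (140, np.float64(197.3652891535354), np.float64(208.40574279173657)), (147, np.float64(198.80943961296893), np.float64(208.0098543563643))]
disc -160 280 top z [126.2 126.5 126.6 126.6 126.7] x rng 431.4423446041529 534.5850918555925
  rim y [-163.  -162.5 -158.1 -154.7 -154. ] x med 481.6579323768026 122
disc -245 235 top z [126.5 126.5 126.9 127.1 127.1] x rng 433.832811900123 536.7716431107697
  rim y [-245.4 -243.2 -239.9 -236.4 -235. ] x med 484.22320235388213 116
disc -330 292
[... 709 characters left out ...]
np.float64(196.91766256024823), np.float64(234.987961004871)), (140, np.float64(198.2658366393841), np.float64(210.6776520868178)), (147, np.float64(198.959532495857), np.float64(208.51317803916615))]
disc -160 363 top z [124.2 124.3 124.3 124.5 124.6] x rng 431.2193957889321 532.1562085642081
  rim y [-163.9 -161.1 -156.1 -153.2 -150.6] x med 479.1162416129798 94
disc -245 373 top z [122.4 123.1 123.4 123.6 125. ] x rng 432.4787366940139 534.9465486152858
  rim y [-245.4 -241.2 -238.1 -235.3 -233.9] x med 483.35246594821274 82
disc -330 315 top z [123.4 123.4 123.6 124.1 124.6] x rng 434.53341667005634 537.4417623370235
  rim y [-333.3 -330.1 -325.5 -322.  -319.2] x med 486.8072040755784 81
```

```bash
cat >> fit.py <<'E'
    np.set_printoptions(precision=4,suppress=True); print('ARB',s.x)
E
python3 fit.py | grep ARB
cat > g.py <<'E'
import numpy as np
a=np.radians(2.9); dS=np.array([np.sin(a),-np.cos(a),0]); 
b=np.radians(2.24); dR=np.array([np.sin(b),-np.cos(b),0])
def rot(y):
    z=np.array([0,0,-1.]); y=np.array(y,float); return np.stack([np.cross(y,z),y,z],1)
E
python3 - <<'E'
from g import *
from rig import env
np.set_printoptions(precision=2,suppress=True)
for nm,pos,d in [('rackL',(480.5,-157.5,138),dR),('rackR',(487,-327,138),dR),('hi',(500,-40,300),dS),('arbor',(522,120,160),dS)]:
    for s in (1,-1): print(nm,s,env.inverse_kinematics(np.array(pos),rot(s*d)))
p=np.array([np.cos(a),np.sin(a),0])
for s in (1,-1): print('push',s,env.inverse_kinematics(np.array((522,120,105)),rot(s*p)))
E
```

```text
ARB [522.8892  -0.0565]
ARB [523.7034  -0.0666]
rackL 1 [-0.42 -0.07  1.85 -0.    1.36  1.11]
rackL -1 [-0.42 -0.07  1.85 -0.    1.36 -2.03]
rackR 1 [-0.68  0.15  1.62 -0.    1.37  0.85]
rackR -1 [-0.68  0.15  1.62 -0.    1.37 -2.29]
hi 1 [-0.18 -0.16  1.63 -0.    1.67  1.34]
hi -1 [-0.18 -0.16  1.63 -0.    1.67 -1.8 ]
arbor 1 [ 0.13 -0.01  1.74 -0.    1.4   1.65]
arbor -1 [ 0.13 -0.01  1.74 -0.    1.4  -1.49]
push 1 [ 0.13  0.05  1.8  -0.    1.3   0.08]
push -1 None
```

```bash
sed -i 's/2\.9)/3.1)/' g.py
cat >> g.py <<'E'
O=np.array([518.4,222.,0])
def st(x,z,lat=0): return O+dS*x+np.array([0,0,z])+lat*np.array([np.cos(a),np.sin(a),0])
def snap(n,out):
    from rig import viewer
    import cv2
    m=viewer.camera_model(n); p,d=viewer.snapshot(n); cv2.imwrite(f"pics/{out}.png",p[:,:,::-1]); np.savez(f"pics/{out}.npz",p=p,d=d); np.save(f"pics/{out}_m.npy",m,allow_pickle=True)
E
python3 - <<'E'
from g import *
from rig import *
R=rot(dR)
env.move_to(np.array([481,-157.5,230.]),R); print(get_time(),get_tool_pos())
snap('wrist','w1'); snap('scene','s1')
E
python3 - <<'E'
import cv2
p=cv2.imread('pics/w1.png'); q=cv2.imread('pics/s1.png')
cv2.imwrite('pics/ws1.png',cv2.resize(cv2.vconcat([p,q]),None,fx=.75,fy=.75))
E
```

```text
1.7667 [ 480.9118774  -158.18287401  230.00212874]
```

View pics/ws1.png

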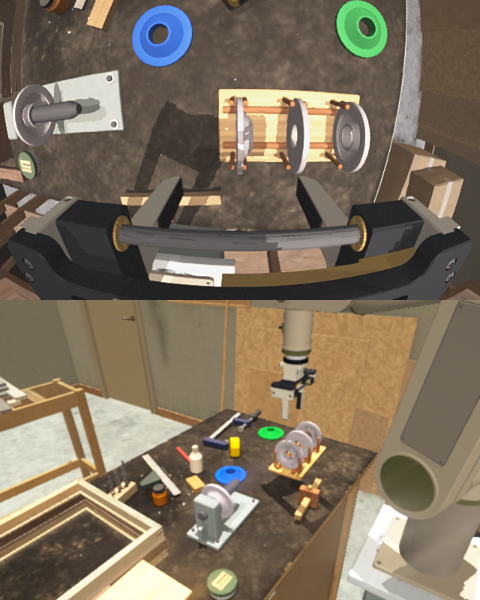

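The wrist view shows the left washer between the fingers near (243,135), with its cone to the right. The flat ring is next to it at (298,135) and the second washer's hollow back is at (350,135). I'll take a third estimate from this view.

```bash
cat >> h.py <<'E'
def fcloud(d,m):
    f,cx,cy=K(m); v,u=np.mgrid[:400,:640]
    dx,dy=u-cx,v-cy; r=np.hypot(dx,dy)+1e-9; th=r/f; s=np.tan(th)/r*d
    P=np.stack([dx*s,dy*s,d],-1); R=cv2.Rodrigues(m['rvec'])[0]; W=(P-m['tvec'])@R; W[(d<=0)|(th>1.4)]=np.nan; return W
E
python3 - <<'E'
from h import *
np.set_printoptions(precision=2,suppress=True)
p,d,m=load('w1'); W=fcloud(d,m); ok=~np.isnan(W[...,0]); X,Y,Z=W[...,0],W[...,1],W[...,2]
from scipy.optimize import least_squares
b=ok&(abs(Z)<8)&(X>420)&(X<600)&(Y>-100)&(Y<40); print('bench',np.median(Z[b]))
for yc in (-158,-240,-327):
    T=W[ok&(X>400)&(X<580)&(abs(Y-yc)<25)&(Z>85)&(Z<135)]
    h=T[T[:,2]>112]; print(yc,len(h),'ztop',np.sort(T[:,2])[-4:],'y',np.percentile(h[:,1],[0,5,50,95,100]))
    # circle fit of outermost points: radius 55 rim, center z 70
    r=np.hypot(T[:,0]-484,T[:,2]-70); o=T[abs(r-55)<4]
    s=least_squares(lambda q:np.hypot(o[:,0]-q[0],o[:,2]-q[1])-54,[484,70],loss='soft_l1'); print('  circle',s.x,len(o))
P=W[ok&(X>490)&(X<555)&(Y>105)&(Y<175)&(Z>85)&(Z<115)]
s=least_squares(lambda q:np.hypot(P[:,0]-q[0]-q[1]*(P[:,1]-140),P[:,2]-q[2])-15,[522,-.05,92],loss='soft_l1'); print('arb',s.x,len(P))
pl=ok&(X>440)&(X<600)&(Y>40)&(Y<320)&(abs(Z-14)<5); print(cv2.minAreaRect(np.stack([X[pl],Y[pl]],1).astype(np.float32)))
bd=ok&(X>400)&(X<580)&(Y>-400)&(Y<-100)&(abs(Z-12)<4); print(cv2.minAreaRect(np.stack([X[bd],Y[bd]],1).astype(np.float32)))
for n in('top0','scene0'):
  p,d,m=load(n); W=cloud(d,m); ok=~np.isnan(W[...,0]); X,Y,Z=W[...,0],W[...,1],W[...,2]
  for yc in (-158,-240,-327):
    T=W[ok&(X>400)&(X<580)&(abs(Y-yc)<25)&(Z>85)&(Z<135)]
    r=np.hypot(T[:,0]-484,T[:,2]-70); o=T[abs(r-55)<4]
    s=least_squares(lambda q:np.hypot(o[:,0]-q[0],o[:,2]-q[1])-54,[484,70],loss='soft_l1'); print(n,yc,'  circle',s.x,len(o))
E
```

```text
bench 0.012711698711334495
-158 661 ztop [125.86 125.98 126.1  126.29] y [-164.22 -163.14 -159.15 -155.2  -154.22]
  circle [483.22  70.49] 876
-240 676 ztop [125.92 125.97 126.18 126.2 ] y [-245.76 -244.17 -239.59 -236.78 -235.4 ]
  circle [485.79  70.47] 838
-327 649 ztop [125.88 125.89 125.9  125.97] y [-333.63 -331.91 -326.36 -324.22 -323.47]
  circle [487.79  70.23] 686
arb [522.54  -0.05  91.87] 901
((521.4404907226562, 157.87290954589844), (111.0496597290039, 206.45819091796875), 3.1963491439819336)
((486.6344299316406, -248.28042602539062), (125.46256256103516, 250.176025390625), 2.189695119857788)
top0 -158   circle [483.17  70.76] 157
top0 -240   circle [485.24  70.56] 153
top0 -327   circle [487.19  70.48] 137
scene0 -158   circle [483.15  68.98] 99
scene0 -240   circle [484.35  68.52] 81
scene0 -327   circle [485.76  68.74] 68
```

```bash
python3 - <<'E'
from g import *
from rig import *
R=rot(dR); p=np.array([483,-158.6,138.])
env.move_straight(p+[0,0,30],R,velocity=200)
print(env.move_straight(p,velocity=80,until_force=8),get_tool_pos(),get_wrist_force())
env.grab(); print('w',get_gripper_width(),get_wrist_force(),get_time())
env.move_straight(p+[0,0,120],velocity=120); print('w',get_gripper_width(),get_wrist_force(),get_time())
q=st(158,160); q[2]=258
env.move_straight(q,rot(dS),velocity=250); print(get_time(),get_tool_pos())
snap('wrist','w2'); snap('scene','s2')
E
python3 - <<'E'
import cv2
p=cv2.imread('pics/w2.png'); q=cv2.imread('pics/s2.png')
cv2.imwrite('pics/ws2.png',cv2.resize(cv2.vconcat([p,q]),None,fx=.75,fy=.75))
E
```

```text
False [ 482.66455462 -158.43380213  137.54418458] [0.02928623 0.30163845 0.47991525]
w 0.20103474162053966 [-0.33753572  0.33989923 -0.35734285] 4.3
w 0.35647529899964087 [ 0.31843962 -0.02553085 -0.08642868] 5.45
6.5083 [526.73194507  63.4279943  257.73410335]
```

View pics/ws2.png

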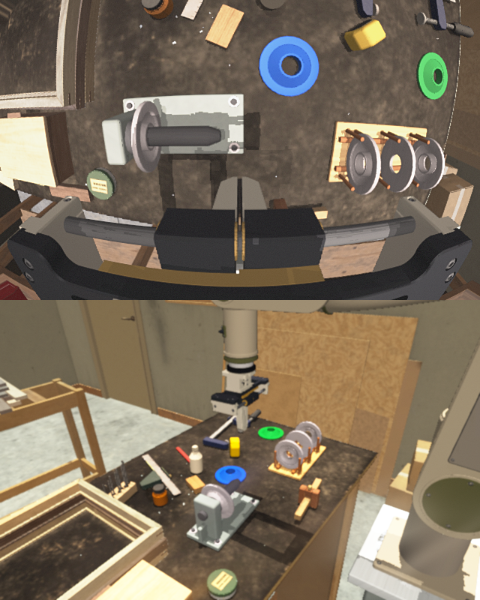

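The grasp missed: the fingers shut on nothing (width 0.2), and the washer still stands in the rack at about (365,165) in the wrist view. I'll use the wrist depth to find where the fingertips really are.

```bash
python3 - <<'E'
from h import *
np.set_printoptions(precision=1,suppress=True)
p,d,m=load('w1'); W=fcloud(d,m)
T=np.array([480.9,-158.2,230.])
print('w1 rel to TCP')
for u,v in [(235,240),(225,255),(240,238),(242,237),(215,290),(190,290),(400,240),(405,250),(398,238),(420,290),(100,300)]: print((u,v),d[v,u],W[v,u]-T)
# all points near fingers
D=W-T; s=(abs(D[...,0])<40)&(abs(D[...,1])<80)&(D[...,2]>-60)&(D[...,2]<60); print(s.sum(), np.percentile(D[s][:,2],[0,1,5,25,50,75,100]))
v,u=np.where(s); i=np.argsort(D[s][:,2])[:10]; print(np.c_[u[i],v[i]],D[s][i])
R=cv2.Rodrigues(m['rvec'])[0]; print('cam pos',-R.T@m['tvec']-T,'axis',R[2])
p,d,m=load('w2'); W=fcloud(d,m); D=W-np.array([526.7,63.4,257.7]); s=(abs(D[...,0])<40)&(abs(D[...,1])<80)&(D[...,2]>-60)&(D[...,2]<60)
v,u=np.where(s); i=np.argsort(D[s][:,2])[:10]; print(np.c_[u[i],v[i]],D[s][i])
E
```

```text
w1 rel to TCP
(235, 240) 174.85715 [ 6.  49.1  3.1]
(225, 255) 156.3895 [ 6.2 49.7 22.4]
(240, 238) 179.82999 [ 5.1 47.3 -1.8]
(242, 237) 181.80344 [ 4.9 46.5 -3.8]
(215, 290) 128.01364 [ 4.6 46.2 52.7]
(190, 290) 123.91292 [ 5.8 56.7 56.5]
(400, 240) 178.03052 [  8.4 -47.8   0.2]
(405, 250) 163.94055 [  9.1 -47.   14.7]
(398, 238) 180.8864 [  8.3 -47.3  -2.8]
(420, 290) 0.0 [nan nan nan]
(100, 300) 71.69807 [ 31.2  65.4 103.1]
5341 [-4.6 -2.   2.9 19.9 35.5 48.1 60. ]
[[241 237]
 [243 246]
 [397 237]
 [397 238]
 [242 237]
 [399 237]
 [398 237]
 [395 250]
 [243 249]
 [243 247]] [[  4.5  47.3  -4.6]
 [ -1.3  46.3  -4.2]
 [  8.3 -47.   -4.2]
 [  7.8 -47.   -3.9]
 [  4.9  46.5  -3.8]
 [  8.5 -48.1  -3.8]
 [  8.5 -47.5  -3.7]
 [ -0.2 -46.7  -3.5]
 [ -3.   46.2  -3.3]
 [ -1.6  46.1  -3.3]]
cam pos [ 83.8   3.  162.4] axis [-0.3 -0.  -1. ]
[[317 238]
 [321 238]
 [316 237]
 [314 237]
 [313 237]
 [325 237]
 [323 236]
 [308 236]
 [310 237]
 [312 236]] [[ 6.2  1.4 -4.5]
 [ 6.4 -0.9 -4.4]
 [ 7.3  2.1 -3.5]
 [ 7.3  3.2 -3.3]
 [ 7.4  3.8 -3.1]
 [ 7.8 -3.2 -2.9]
 [ 8.5 -2.  -2.8]
 [ 8.   6.8 -2.8]
 [ 7.5  5.6 -2.7]
 [ 8.2  4.4 -2.6]]
```

```bash
python3 - <<'E'
from h import *
from rig import *
np.set_printoptions(precision=1,suppress=True)
for n,T in(('s1',[480.9,-158.2,230.]),('s2',[526.7,63.4,257.7])):
    p,d,m=load(n); W=cloud(d,m); D=W-np.array(T)
    s=(abs(D[...,0])<45)&(abs(D[...,1])<80)&(D[...,2]>-60)&(D[...,2]<60); v,u=np.where(s); i=np.argsort(D[s][:,2])[:6]; print(s.sum(),np.c_[u[i],v[i]],D[s][i])
print(env.tip_extent,get_tool_pos(),get_joint_positions())
E
```

```text
429 [[395 145]
 [398 145]
 [401 145]
 [396 145]
 [380 160]
 [381 160]] [[  5.3 -46.3  -4.9]
 [ -1.2 -49.9  -4.8]
 [ -7.8 -53.5  -4.6]
 [  2.8 -46.8  -4.5]
 [ -4.4  52.4  -4.1]
 [ -6.9  52.2  -3.5]]
379 [[325 174]
 [319 173]
 [326 173]
 [320 173]
 [327 172]
 [323 174]] [[-9.4  2.7 -4.6]
 [ 3.9  5.7 -4.6]
 [-9.1 -1.5 -4.1]
 [ 1.1  6.  -3.6]
 [-9.3 -5.1 -3.3]
 [-7.5  7.4 -3.1]]
25.0 [526.9  63.  257.9] [ 0.  -0.1  1.6 -0.   1.6  1.5]
```

Two cameras agree that the fingertips end about 5 mm ahead of the reported TCP, not 25 mm. I'll use 5 mm and retry with a force guard, and also measure the height of the gripper's body for the push.

```bash
python3 - <<'E'
from h import *
from rig import *
from g import *
np.set_printoptions(precision=1,suppress=True)
for n,T,c in(('s1',[480.9,-158.2,230.],cloud),('w1',[480.9,-158.2,230.],fcloud)):
    p,d,m=load(n); W=c(d,m); D=W-np.array(T)
    for z in range(-5,130,10):
        s=(abs(D[...,0])<60)&(abs(D[...,1])<110)&(abs(D[...,2]-z)<5)
        if s.sum()>3: print(n,z,s.sum(),D[s].min(0)[:2],D[s].max(0)[:2])
R=rot(dR); p=np.array([483,-158.6,118.5])
env.move_straight(p+[0,0,45],R,velocity=250)
print(env.move_straight(p,velocity=80,until_force=8),get_tool_pos(),get_wrist_force())
env.grab(); print('w',get_gripper_width(),get_wrist_force(),get_time())
snap('scene','s3')
E
```

```text
s1 -5 22 [-11.3 -53.5] [ 8.6 56.6]
s1 5 66 [-13.7 -57. ] [11.6 62.3]
s1 15 61 [-14.2 -59.9] [ 7.8 65. ]
s1 25 72 [-12.6 -61.8] [ 9.2 64.4]
s1 35 75 [-13.5 -59.6] [ 8.4 64.9]
s1 45 65 [-13.4 -62.2] [ 4.5 66.5]
s1 55 68 [-12.9 -60.8] [ 4.9 66.8]
s1 65 52 [-13.6 -62.5] [ 8.8 68.1]
s1 75 29 [-32.9 -52.2] [25.  86.6]
s1 85 184 [-40.1 -86.1] [31.2 91.2]
s1 95 277 [-41. -85.] [32.4 89.6]
s1 105 227 [-40.3 -93.7] [30.4 94.8]
s1 115 266 [-40.2 -85.9] [30.1 97.2]
s1 125 434 [-39.6 -95.7] [30.6 97.5]
w1 -5 146 [-10.4 -54.1] [11.  54.5]
w1 5 523 [-10.5 -60.4] [11.1 60.7]
w1 15 673 [-10.1 -61. ] [11.4 60.9]
w1 25 821 [-10.6 -61.4] [11.5 61.6]
w1 35 962 [-10.5 -62.7] [11.3 62.6]
w1 45 1097 [ -9.7 -63.2] [11.5 62.9]
w1 55 1119 [ -4.2 -63.6] [11.7 63.4]
w1 65 535 [-12.4 -62. ] [11.6 62.1]
w1 75 568 [-13.3 -49.3] [ 8.6 48.7]
w1 85 2761 [-14.2 -84.8] [38.7 87.1]
w1 95 13813 [ -8.5 -84.7] [38.8 87.5]
w1 105 12825 [  4.2 -92.7] [39.2 93.9]
w1 115 14295 [  1.  -92.4] [39.6 94.6]
w1 125 11784 [ -6.3 -94.3] [39.1 95.6]
True [ 483.4 -158.3  127.7] [-1.6 -0.1  7.5]
w 0.38644305421897956 [-0.7  0.2  6.6] 8.425
```

I hadn't reopened the gripper after the miss, so the shut fingers touched the washer's top at TCP 127.7. The press was only 7 N and confirms that the tips are about 3–5 mm ahead of the TCP. I'll back up, open and go again.

```bash
python3 - <<'E'
from rig import *
from g import *
R=rot(dR); p=np.array([483,-158.6,117.])
env.move_straight(p+[0,0,35],R,velocity=100); env.let_go(); print(get_gripper_width(),get_wrist_force())
snap('wrist','w3')
print(env.move_straight(p,velocity=80,until_force=6),get_tool_pos(),get_wrist_force())
env.grab(); print('w',get_gripper_width(),get_wrist_force(),get_time())
E
```

```text
92.96394745452625 [-0.29382611  0.37248287 -0.3579649 ]
False [ 482.68353619 -158.46110044  116.4911816 ] [-0.46362046  0.88188328  1.18601342]
w 7.837401454621616 [0.18549332 0.66513306 0.49547781] 12.2583
```

View pics/w3.png

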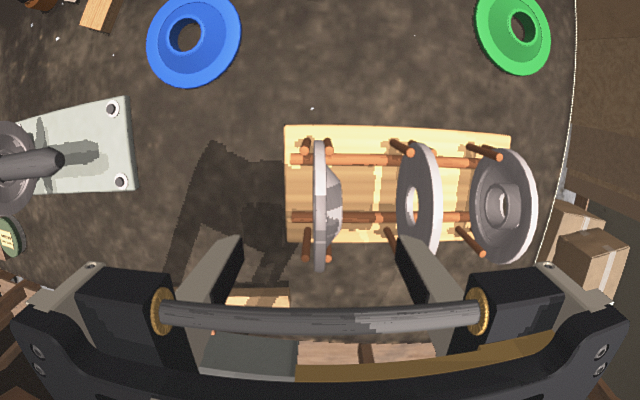

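Gripped at 7.8 mm, as it should be for the 8 mm rim. Lifting it and moving to just beyond the arbor tip, then checking alignment.

```bash
python3 - <<'E'
from rig import *
from g import *
env.move_straight(np.array([483,-158.6,240.]),velocity=120); print('w',get_gripper_width(),get_wrist_force())
q=st(165,240); env.move_straight(q,rot(dS),velocity=200)
env.move_straight(st(165,139),velocity=120); print('w',get_gripper_width(),get_time(),get_tool_pos(),st(165,139))
snap('scene','s4'); snap('wrist','w4'); snap('top','t4')
import cv2
p=cv2.imread('pics/s4.png')[130:350,200:450]; cv2.imwrite('pics/c4.png',cv2.resize(p,None,fx=2.6,fy=2.6,interpolation=3))
p=cv2.imread('pics/t4.png')[210:320,160:320]; cv2.imwrite('pics/c4t.png',cv2.resize(p,None,fx=4,fy=4,interpolation=3))
E
```

```text
w 7.661714396969205 [ 0.15648528 -0.93055292 -2.74294267]
w 7.5184719940653055 15.675 [527.98392477  57.18608025 139.94755029] [527.32300414  57.2414494  139.        ]
```

View pics/c4.png

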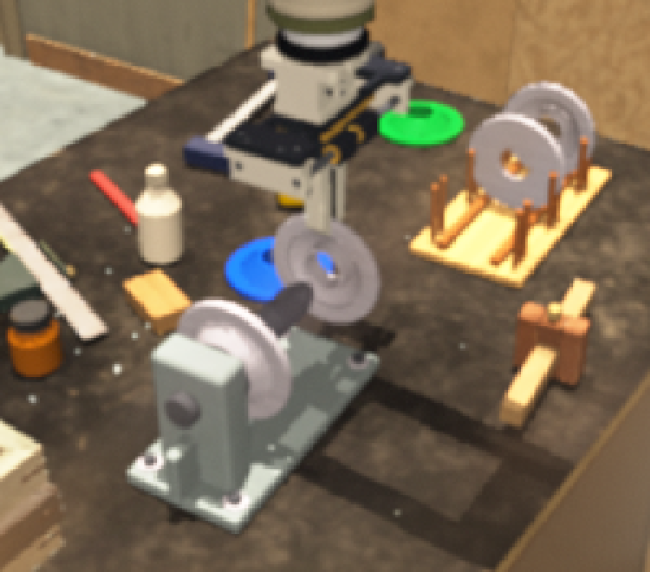

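View pics/w4.png

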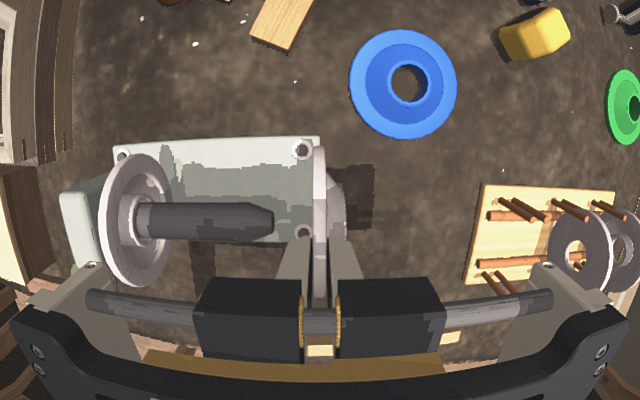

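View pics/c4t.png

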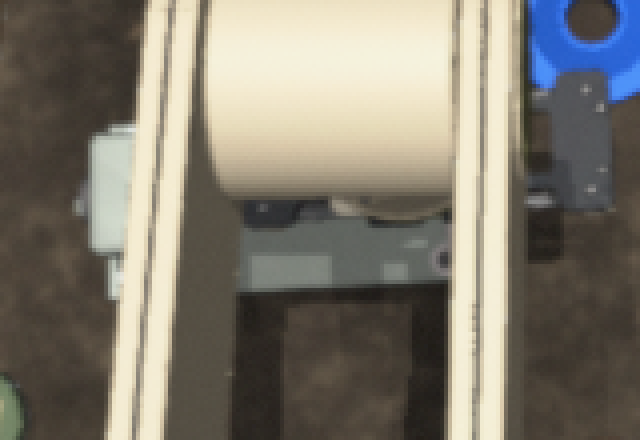

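```bash
cat > chk.py <<'E'
from h import *
from g import *
import sys
from scipy.optimize import least_squares
np.set_printoptions(precision=2,suppress=True)
def run(tag,s0,lo=-8,hi=8,clear=105):
  for n,c in(('s'+tag,cloud),('w'+tag,fcloud)):
    p,d,m=load(n); W=c(d,m); W=W[~np.isnan(W[...,0])]
    S=np.stack([(W-O)@dS,(W-O)@np.array([np.cos(a),np.sin(a),0]),W[:,2]],1)
    A=S[(S[:,0]>45)&(S[:,0]<105)&(abs(S[:,1])<25)&(S[:,2]>85)&(S[:,2]<115)]
    if len(A)>20:
        r=least_squares(lambda q:np.hypot(A[:,1]-q[0]-q[1]*(A[:,0]-80),A[:,2]-q[2])-15,[0,0,92],loss='soft_l1'); print(n,'arbor lat,slope,z',r.x,len(A))
    T=S[(S[:,0]>s0+lo)&(S[:,0]<s0+hi)]; r=np.hypot(T[:,1],T[:,2]-92)
    e=T[(abs(r-55)<6)&(T[:,2]<138)]
    r=least_squares(lambda q:np.hypot(e[:,1]-q[0],e[:,2]-q[1])-54,[0,92],loss='soft_l1'); print(n,'rim lat,z',r.x,len(e),'s range',np.percentile(e[:,0],[0,5,50,95,100]))
    f=T[(np.hypot(T[:,1],T[:,2]-92)>42)&(np.hypot(T[:,1],T[:,2]-92)<56)&(T[:,2]<138)]
    q=np.linalg.lstsq(np.c_[f[:,1],f[:,2]-92,np.ones(len(f))],f[:,0],rcond=None)[0]; print('  face plane s=.lat+.z+c',q)
if __name__=='__main__': run(sys.argv[1],float(sys.argv[2]))
E
python3 chk.py 4 165
```

```text
s4 arbor lat,slope,z [ 0.15  0.01 90.48] 214
s4 rim lat,z [ 0.63 91.89] 219 s range [157.43 158.69 161.24 166.56 169.69]
  face plane s=.lat+.z+c [ -0.01   0.02 161.11]
w4 arbor lat,slope,z [-0.48  0.   91.92] 2781
w4 rim lat,z [ 1.25 93.75] 811 s range [160.46 161.21 165.19 168.73 169.31]
  face plane s=.lat+.z+c [ -0.     0.02 164.37]
```

Relative to the arbor, the held washer sits about 1 mm to the side and 1.6 mm high. I'll correct that and insert under force guard.

```bash
python3 - <<'E'
from rig import *
from g import *
env.move_straight(st(163,137.6,-1.0),velocity=60); print(get_wrist_force())
h=env.move_straight(st(95,137.6,-1.0),velocity=50,until_force=5); print(h,'w',get_gripper_width(),get_time(),get_wrist_force(),(get_tool_pos()-O)@dS)
snap('scene','s5'); snap('wrist','w5')
import cv2
p=cv2.imread('pics/s5.png')[130:350,200:450]; cv2.imwrite('pics/c5.png',cv2.resize(p,None,fx=2.6,fy=2.6,interpolation=3))
E
python3 chk.py 5 95
```

```text
[ 0.45004718  0.79270842 -2.74237226]
False w 7.485741264932445 17.5833 [-1.15477554 -0.1557259  -2.3532942 ] 95.28313918698122
s5 arbor lat,slope,z [-0.61 -0.17 92.57] 296
s5 rim lat,z [ 0.16 90.73] 224 s range [87.46 89.41 91.42 97.5  99.35]
  face plane s=.lat+.z+c [-0.01  0.02 91.5 ]
w5 arbor lat,slope,z [-0.32  0.01 91.9 ] 2600
w5 rim lat,z [-0.69 91.07] 971 s range [90.68 91.48 95.43 98.99 99.49]
  face plane s=.lat+.z+c [-0.    0.02 94.62]
```

View pics/c5.png

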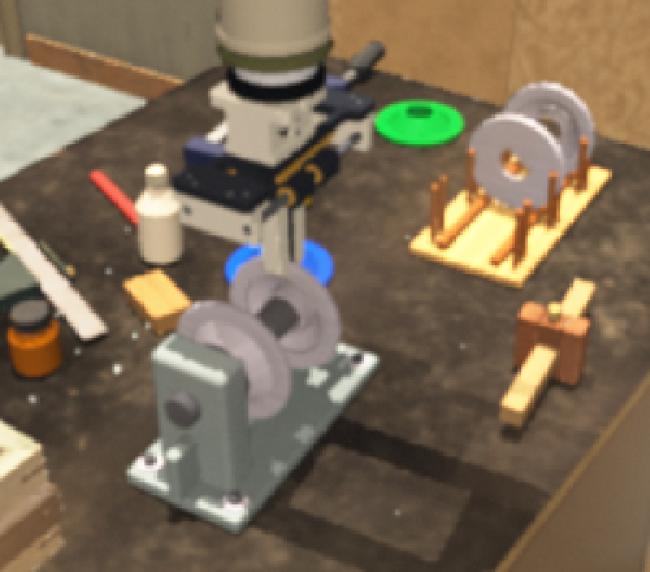

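View pics/w5.png

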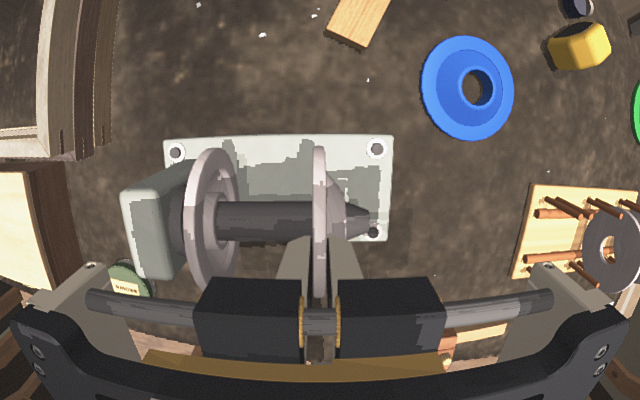

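The washer is threaded at s≈95 with negligible force. I'll set it down on the arbor, release it, turn the tool 90° and push with both open fingers straddling the arbor.

```bash
python3 - <<'E'
from rig import *
from g import *
env.move_straight(st(95,135.8,-0.5),velocity=30,until_force=3); print(get_wrist_force())
env.let_go(); print(get_time(),get_gripper_width())
env.move_straight(st(95,190,-0.5),velocity=200)
Rp=rot([np.cos(a),np.sin(a),0])
env.move_to(st(128,190,-0.4),Rp)
print(env.move_straight(st(128,79,-0.4),velocity=150,until_force=8),get_time(),get_wrist_force(),get_tool_pos())
snap('scene','s6'); snap('wrist','w6')
import cv2
p=cv2.imread('pics/s6.png')[130:350,200:450]; cv2.imwrite('pics/c6.png',cv2.resize(p,None,fx=2.6,fy=2.6,interpolation=3))
E
```

```text
[-0.77461879  0.21314314  1.57240907]
19.3167 93.0135066945011
False 22.0833 [0.39838893 0.17361756 0.36536866] [525.66959844  94.27653256  79.99372604]
```

View pics/c6.png

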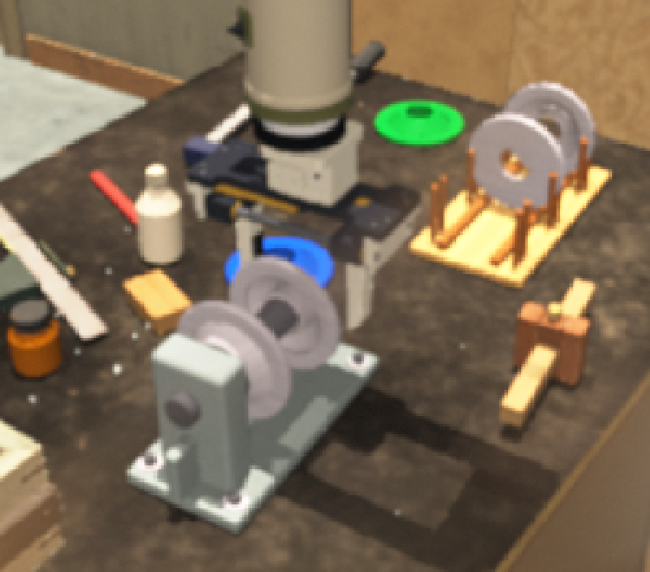

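View pics/w6.png

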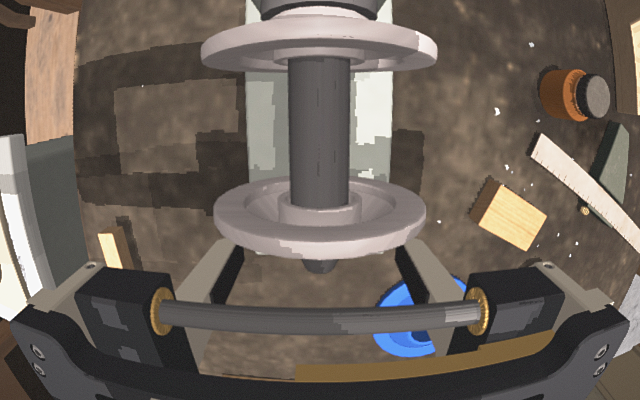

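The washer hangs upright on the arbor with its hollow back facing the first washer. The fingers, with inner edges at ~(240,240) and (400,240), overlap its rim on both sides. Pushing.

```bash
python3 - <<'E'
from rig import *
from g import *
S=lambda:(get_tool_pos()-O)@dS
h=env.move_straight(st(56,79,-0.4),velocity=70,until_force=20); print(h,S(),get_time(),get_wrist_force())
if not h:
    h=env.move_straight(st(34,79,-0.4),velocity=25,until_force=15); print(h,S(),get_time(),get_wrist_force())
snap('scene','s7'); snap('wrist','w7')
import cv2
p=cv2.imread('pics/s7.png')[130:350,200:450]; cv2.imwrite('pics/c7.png',cv2.resize(p,None,fx=2.6,fy=2.6,interpolation=3))
E
```

```text
False 56.04717677096181 23.3583 [-0.63070725  0.12994995  0.62654541]
True 40.24523770527023 24.0333 [ 0.30328142 -1.8455155   1.44230938]
```

View pics/c7.png

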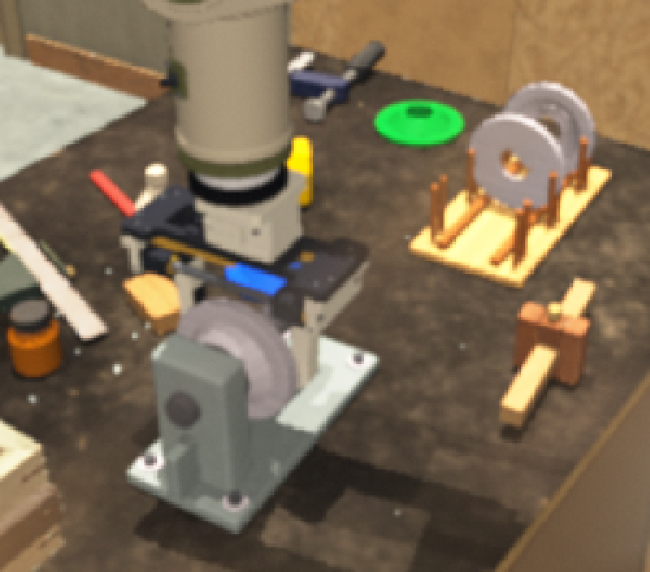

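View pics/w7.png

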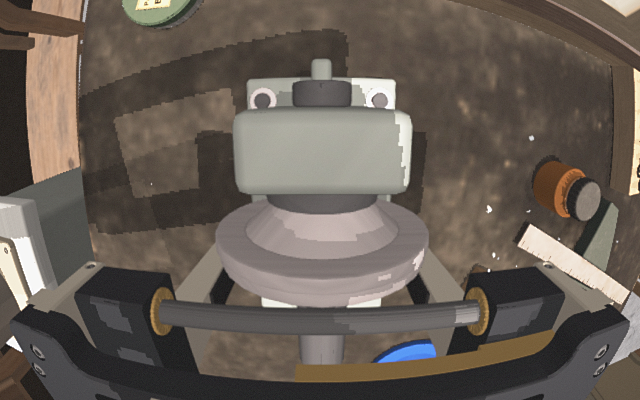

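The two wide backs now meet with no visible gap (wrist view, band at row ~265), and the stop at tool s=40.2 matches the finger's front face at 30. Next is the second washer, from the right slot, with a half turn.

```bash
python3 - <<'E'
from rig import *
from g import *
env.move_straight(st(60,79,-0.4),velocity=100)
env.move_straight(st(75,210,-0.4),velocity=200)
R=rot(dR); p=np.array([487.3,-327.8,117.])
env.move_to(p+[0,0,60],R); print(get_time(),get_gripper_width(),get_joint_positions()[5])
snap('scene','s8'); snap('wrist','w8')
E
python3 - <<'E'
import sys; sys.path.insert(0,'.')
import os; os.chdir('.')
from h import *; from g import *
from scipy.optimize import least_squares
np.set_printoptions(precision=2,suppress=True)
p,d,m=load('w8'); W=fcloud(d,m); ok=~np.isnan(W[...,0]); X,Y,Z=W[...,0],W[...,1],W[...,2]
for yc in (-240,-327):
    T=W[ok&(X>400)&(X<580)&(abs(Y-yc)<25)&(Z>85)&(Z<135)]
    h=T[T[:,2]>112]; print(yc,len(h),'y',np.percentile(h[:,1],[0,5,50,95,100]))
    r=np.hypot(T[:,0]-486,T[:,2]-70); o=T[abs(r-55)<4]
    s=least_squares(lambda q:np.hypot(o[:,0]-q[0],o[:,2]-q[1])-54,[486,70],loss='soft_l1'); print('  circle',s.x,len(o))
p,d,m=load('s8'); W=cloud(d,m); W=W[~np.isnan(W[...,0])]
S=np.stack([(W-O)@dS,(W-O)@np.array([np.cos(a),np.sin(a),0]),W[:,2]],1)
t=S[(S[:,0]>5)&(S[:,0]<60)&(S[:,2]>138)&(S[:,2]<152)]; print('tops s',np.percentile(t[:,0],[0,5,50,95,100]),len(t))
q=cv2.imread('pics/s8.png')[200:340,230:370]; cv2.imwrite('pics/c8.png',cv2.resize(q,None,fx=4,fy=4,interpolation=3))
E
```

```text
27.025 93.18526063917227 0.8518523054180034
-240 923 y [-246.16 -245.74 -242.95 -238.08 -236.61]
  circle [486.01  70.47] 1008
-327 902 y [-333.97 -332.82 -328.79 -324.98 -323.95]
  circle [488.89  70.54] 1242
tops s [12.99 14.06 18.2  28.83 30.47] 125
```

View pics/c8.png

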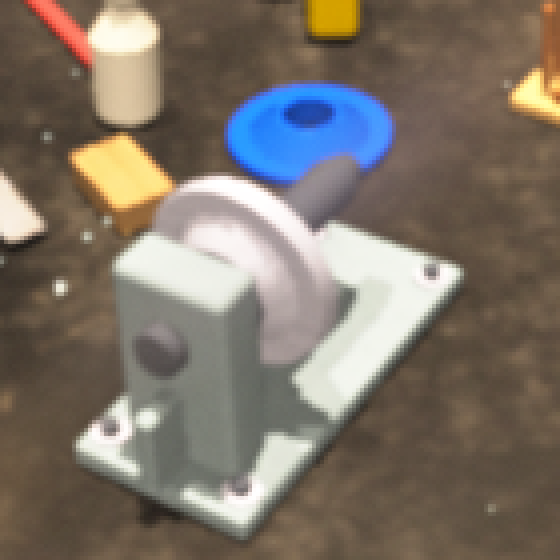

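View pics/w8.png

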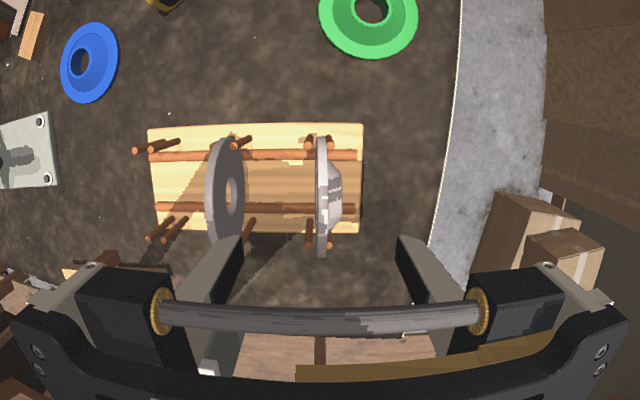

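The first two rims span s=14–30, so they are tight. Under the gripper is the second washer, rim at column ~322 with its cone to the right. Grasping it at x=488, y=-328.5.

```bash
python3 - <<'E'
from rig import *
from g import *
p=np.array([488,-328.5,117.])
env.move_straight(p+[0,0,25],velocity=150)
print(env.move_straight(p,velocity=80,until_force=6),get_wrist_force())
env.grab(); w=get_gripper_width(); print('w',w,get_time())
if w>6:
    env.move_straight(p+[0,0,130],velocity=130); print('w',get_gripper_width(),get_wrist_force())
    env.move_straight(p+[0,0,183],velocity=200)
    env.move_to(st(190,300),rot(-dS)); print(get_time(),get_tool_pos(),get_joint_positions()[5])
    env.move_straight(st(175,139),velocity=150); print('w',get_gripper_width(),get_time())
    snap('scene','s9'); snap('wrist','w9')
    import cv2
    p=cv2.imread('pics/s9.png')[130:350,200:450]; cv2.imwrite('pics/c9.png',cv2.resize(p,None,fx=2.6,fy=2.6,interpolation=3))
E
python3 chk.py 9 175
```

```text
False [-0.60843278  0.10258955  0.35415395]
w 8.068986477670117 29.25
w 7.550247634685902 [-1.11366805 -0.20869003 -3.91750588]
32.9667 [528.60062339  31.91173249 299.65103282] -1.660127054419622
w 7.781628333229836 34.1917
s9 arbor lat,slope,z [-0.06  0.03 90.51] 177
s9 rim lat,z [-0.67 92.62] 234 s range [168.6  170.14 172.75 177.17 180.5 ]
  face plane s=.lat+.z+c [ -0.01  -0.02 172.57]
w9 arbor lat,slope,z [-0.22  0.   92.  ] 2780
w9 rim lat,z [-1.75 93.95] 783 s range [171.39 171.95 175.99 179.42 180.15]
  face plane s=.lat+.z+c [ -0.01  -0.02 176.24]
```

View pics/c9.png

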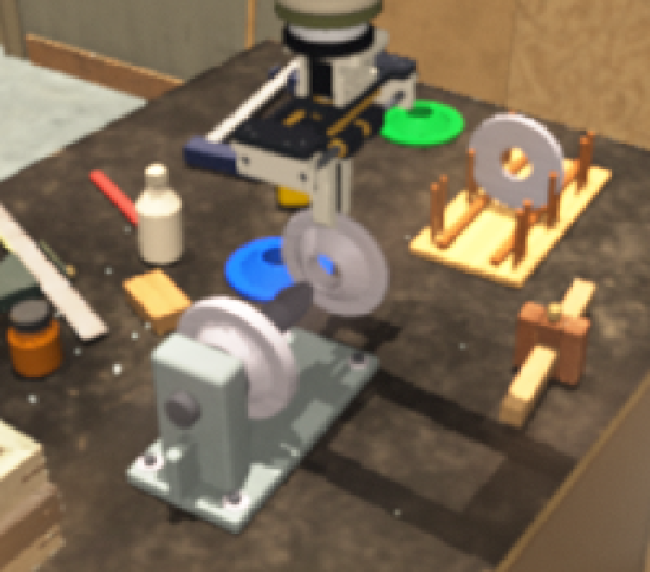

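View pics/w9.png

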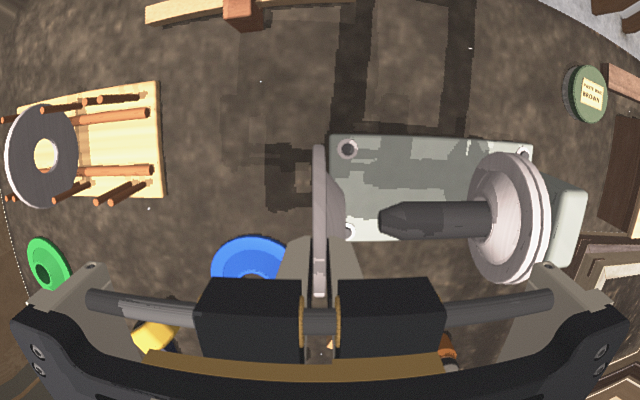

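The washer is flipped: its cone now points at the stand. It reads about 1 mm off to the negative side and 2 mm high, so I'll correct that and insert.

```bash
python3 - <<'E'
from rig import *
from g import *
env.move_straight(st(172,137.1,1.0),velocity=60)
h=env.move_straight(st(103,137.1,1.0),velocity=50,until_force=5); print(h,'w',get_gripper_width(),get_time(),get_wrist_force(),(get_tool_pos()-O)@dS)
snap('scene','s10'); snap('wrist','w10')
E
python3 chk.py 10 103
```

```text
False w 7.651393507778095 36.075 [-0.49485762  0.48382845 -3.29483561] 103.27120593345394
s10 arbor lat,slope,z [ 0.37 -0.27 96.36] 265
s10 rim lat,z [-0.29 90.11] 224 s range [ 96.81  98.63 101.18 105.61 108.01]
  face plane s=.lat+.z+c [ -0.01  -0.   100.75]
w10 arbor lat,slope,z [-1.58 -0.07 92.16] 2752
w10 rim lat,z [-1.76 90.59] 980 s range [ 99.52 100.05 103.57 107.5  108.28]
  face plane s=.lat+.z+c [ -0.    -0.03 104.44]
```

View pics/w10.png

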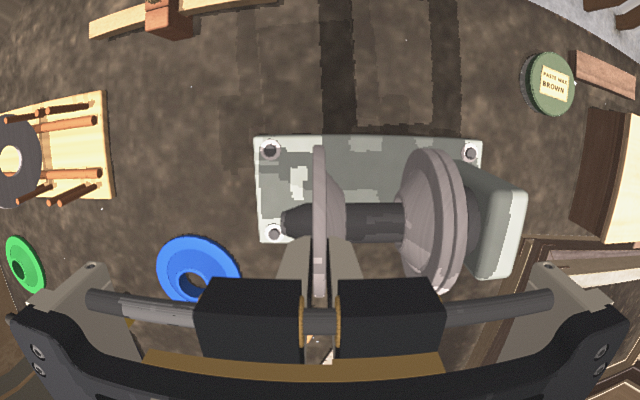

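Threaded without contact force. Releasing, then pushing the stack home.

```bash
python3 - <<'E'
from rig import *
from g import *
S=lambda:(get_tool_pos()-O)@dS
env.move_straight(st(103,135.3,0.5),velocity=30,until_force=3); print(get_wrist_force())
env.let_go(); print(get_time(),get_gripper_width())
env.move_straight(st(103,190,0.5),velocity=200)
env.move_to(st(136,190,-0.4),rot([np.cos(a),np.sin(a),0]))
print(env.move_straight(st(136,79,-0.4),velocity=150,until_force=8),get_time(),get_wrist_force())
snap('wrist','w11')
h=env.move_straight(st(92,79,-0.4),velocity=60,until_force=20); print(h,S(),get_time(),get_wrist_force())
if not h:
    h=env.move_straight(st(70,79,-0.4),velocity=25,until_force=20); print(h,S(),get_time(),get_wrist_force())
snap('wrist','w12')
import cv2
cv2.imwrite('pics/ws12.png',cv2.resize(cv2.vconcat([cv2.imread('pics/w11.png'),cv2.imread('pics/w12.png')]),None,fx=.75,fy=.75))
E
```

```text
[-0.23473722 -1.47931861  3.2176359 ]
37.8083 92.93559391612105
False 40.475 [0.15708832 0.45395942 0.31157231]
False 91.66893814655032 41.4083 [0.33129708 0.28650529 0.38018116]
True 76.23170974822037 42.1083 [ 0.54341287 -2.94638183  1.10030506]
```

View pics/ws12.png

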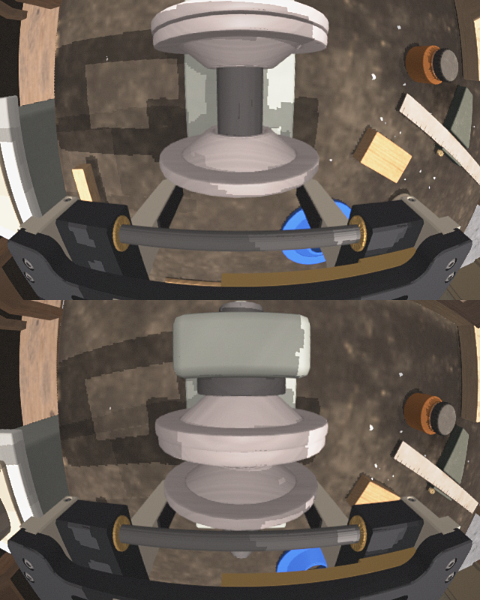

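It stopped hard at tool s=76.2, exactly 36 mm beyond the first stop at 40.2, as expected for 30→66. I'll press once more to be sure, back off and check.

```bash
python3 - <<'E'
from rig import *
from g import *
S=lambda:(get_tool_pos()-O)@dS
h=env.move_straight(st(72,79,-0.4),velocity=15,until_force=18); print(h,S(),get_time(),get_wrist_force())
env.move_straight(st(100,79,-0.4),velocity=80)
env.move_straight(st(110,230,-0.4),velocity=200)
env.move_to(np.array([430,-250,330.]),rot(dR)); print(get_time(),get_wrist_force())
snap('top','t13'); snap('scene','s13')
import cv2
p=cv2.imread('pics/s13.png')[150:340,240:450]; cv2.imwrite('pics/c13.png',cv2.resize(p,None,fx=3,fy=3,interpolation=3))
p=cv2.imread('pics/t13.png')[225:315,170:290]; cv2.imwrite('pics/c13t.png',cv2.resize(p,None,fx=5,fy=5,interpolation=3))
E
python3 - <<'E'
import os; os.chdir('.')
import sys; sys.path.insert(0,'.')
from h import *; from g import *
np.set_printoptions(precision=1,suppress=True)
for n in('s13','t13'):
    p,d,m=load(n); W=cloud(d,m); W=W[~np.isnan(W[...,0])]
    S=np.stack([(W-O)@dS,(W-O)@np.array([np.cos(a),np.sin(a),0]),W[:,2]],1)
    for lo,hi in((5,45),(45,125)):
        t=S[(S[:,0]>lo)&(S[:,0]<hi)&(S[:,2]>133)&(S[:,2]<152)&(abs(S[:,1])<40)]; print(n,'rim s',np.percentile(t[:,0],[0,5,50,95,100]),len(t))
E
```

```text
True 76.36892082115122 42.45 [ 0.79810351 -2.14698286  1.47781615]
45.2417 [-0.17375531  0.813879    0.04490833]
s13 rim s [13.5 14.3 17.1 29.2 32.4] 197
s13 rim s [56.6 57.7 60.5 65.6 66.9] 110
t13 rim s [14.4 15.6 22.7 30.5 31.9] 236
t13 rim s [58.8 59.5 63.2 66.5 67.3] 111
```

View pics/c13.png

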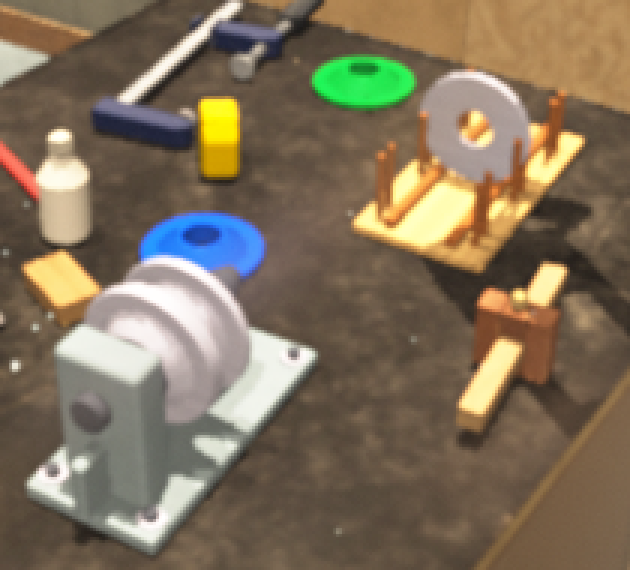

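View pics/c13t.png

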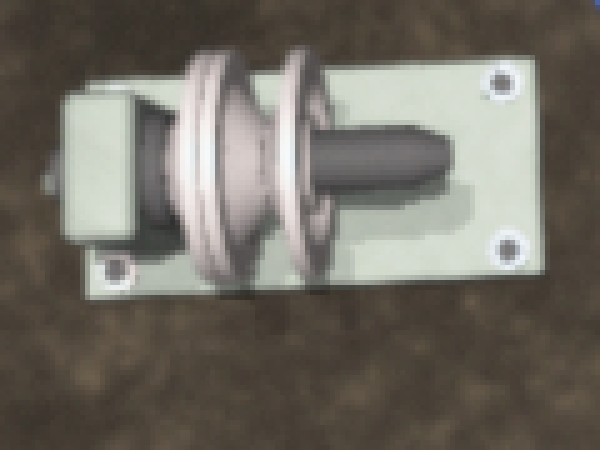

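View pics/t13.png

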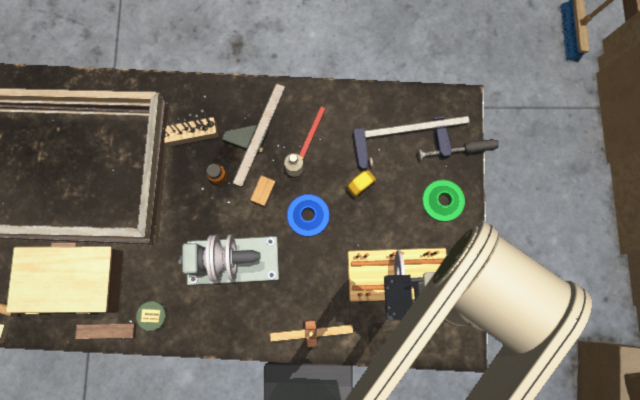

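The stack is tight: rims at s=14–30 and 58–66, back to back and then nose to nose. The flat ring is still in its slot, and the bystanders are at the same pixels as before. Handing in.

```bash
python3 -c "
from rig import *
print(get_time(),get_wrist_force()); print(env.hand_in())"
```

```text
45.3417 [-1.16158753  0.23391173 -0.35531688]
the job is handed in; nothing more can be done
None
```

Both loose washers are on the arbor and pushed home. I handed the job in at about 45 s, with the gripper clear of everything.

**What I did:** The left-slot washer went on as it stood, back against the first washer's back. The right-slot washer was turned half round so its nose meets the other nose. I pushed each one home with the open fingers straddling the arbor until it stopped hard.

**Last checks:**
- **Stack position:** The hard stops came at tool positions 40.2 and 76.2 mm along the arbor, 36 mm apart as they should be. The cameras put the rims at about 14–30 mm and 58–66 mm, which is where they belong with no gaps.
- **Other items:** The flat ring is still in its slot, and nothing else on the bench appears to have moved.

**What went wrong or disagreed:**
- **Fingertip length:** The fingertips are about 5 mm ahead of the reported tool point, not the stated 25 mm. Because of this, my first grasp closed on nothing.
- **Contact on the retry:** I had left the gripper shut, so it touched the top of the left washer with about 7 N. The washer stayed upright in its slot.
- **Camera differences:** The camera estimates disagreed by 1–2 mm. I corrected for this before each insertion, and neither tripped the 5 N force guard.

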